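# Demould a cast label holder and hold it home in the shelf rail

## Robot

A 6-joint arm with a two-finger parallel gripper is mounted at the origin on a cart in front of the work surface, level with it; the furniture and walls round the work are solid. World frame = base frame: x ahead of the robot, y to its left, z up, the work surface at z = 0. Lengths are in mm, angles in rad, forces in N, time in s.
With the tool pointing down it reaches from about 350 to 975 mm from the base axis. Payload 7.1 kg.
Tool frame: the origin (TCP) lies midway between the tips of the shut fingers; the grasp point (between the pads) lies 19 mm behind it (ctrl.grip_point_offset is the distance from the TCP to the grasp point, in mm); z points along the fingers, y is the line along which they close (so a half turn about z gives the same grasp; the last joint's range is limited). The gripper opens to 88 mm and grips with 3 to 60 N. Pads are 20 mm wide; open, the fingers measure 115 mm over their backs; the gripper's body (75 mm by 178 mm) begins 61 mm behind the grasp point.
Start: joints at [-0.019, 0.423, 1.63, -0, 1.089, -0.019], TCP at [624.984, 0.026, 222.675] pointing down, gripper open.
Joint ranges: [-3, 3], [-0.9, 2.11], [0.09, 2.58], [-1.31, 4.45], [0.11, 2.69], [-2.54, 2.54]. Speed limits (rad/s): [2.39, 2.39, 3.01, 3.14, 3.14, 3.14].

## Interface

Orientations are given as a rotation vector (axis times angle).
In Python, from workcell import get_obs, optics, close_job, spotter, ctrl gives the robot as it stands. The module is installed in compiled form; this text tells all that it offers.
- The arm moves only by the tool move_arm, never from a script. Its argument "rows" is a list of rows, each a list of 5 numbers: the shift along the tool's x, y, z in cm, then the turn about the tool's z in degrees, then the opening in per cent of the stroke, from 0 (shut) to 100 (fully open). A call has 1 to 10 rows; each row shifts and turns the commanded pose from where the row before left it, along the tool's axes as they then stand; what a row does not reach is not made up. A row lasts 1/8 s, in which the tool goes at most 62.5 mm and 10.7 degrees, less where a joint would pass 70% of its speed; a pose out of reach is approached as far as the arm can. A call with a gripper value outside its range is refused whole. The fingers move at their own pace and stop on an object; the grip force is fixed at half the most. Time passes only in rows, so rows that do not move let the fingers close. It gives the time, the measured TCP pose, the force, the opening and the grip force at its end, in the units of the state.
- get_obs(): the state, without advancing time (a new reading comes with each control period).
- optics.get_image(name): name is "scene" or "side" or "wrist"; returns the picture (400x640x3 uint8, blue, green, red); there is no depth.
- optics.calibration(name): a dict with "camera_matrix" (3x3 intrinsics, pixels), "xyz" and "orientation" of the camera in the world. Camera axes: x right, y down, z forward; pixel columns grow to the right and rows downward; lengths in mm; the calibration is good to about 2 mm. A picture is of the moment at which its call begins: read the wrist's pose just before it. calibration takes no time and is no camera call; for the wrist camera it gives the pose at the moment of the call.
- close_job(): hands the job in; it is judged then, once.
Trained networks look in the newest picture that a camera, given by its name, has taken for a name from the list of things; names that differ only in an ending like _2 or _b are one class to them, and where a whole thing is asked for, a point or a joint stands for the part that bears it (a point fixed in the world has none). Each returns a list of dicts, best first, with "conf" (0 to 1); they miss things now and then, are a little off and sometimes report something else, mostly with a low value. They report only what shows in the picture. A call takes as long as a camera call.
- spotter.find_in(camera, label): "point" ([column, row] in pixels, amid what is visible of it).
- spotter.regions_of(camera, label): "region" (400x640 bool, what is visible of it) and "point" ([column, row] in pixels, amid what is visible of it).
The state is a dict: "t": time; "qpos": joint angles; "qvel": joint speeds; "joint_torque": joint torques, N m; "ee_pos": TCP position; "orientation": TCP orientation; "ft_force": force on the tool from outside, world axes, zero at the start; "moment": the same for the moment, N m; "width": finger opening in mm; "grasp_force": force on a finger pad.
Only numpy, scipy, OpenCV 4.12 (cv2) and the standard library are available. Lean on these libraries where they do the work, as an engineer would, in place of code of your own. Each camera call takes 0.05 s, during which the arm holds its last target. There are 200 camera calls.

## Task

Lift the cast label holder out of the open lower mould half and push its foot straight in under the lip of the one empty bay of the reagent shelf's label rail, against the two hidden spring pins, until its upright plate sits flush and square against the lip. Finish while still holding it pressed home there with the gripper, firmly but without forcing it, so that a colleague can tighten the lock screw. Do not shift the other half of the mould or the bottles on the shelf.

Things in the scene. Friction and masses are not known exactly. Their poses are not given: they have to be found in the camera images.
- label_holder: White resin L-shape, 60 g, standing in the mould. Upright plate 46 mm wide (y), 8 mm thick (x -4 to 4), 70 mm tall (z 0 to 70), paper card in its front (-x) face; flat foot 40 mm wide, 6 mm thick (z 0 to 6), from the plate's back to x = 32 mm. Origin: centre of the plate's underside. Pinch the plate front to back; fingertips more than 24 mm above its underside clear mould and rail.
- mould: Lower half of an aluminium mould, fixed to the bench, 64 (x) x 80 (y) x 26 mm high; origin: centre of its underside. Open cavity 12 mm deep (floor at z = 14) with 2 mm play round the holder, which stands in it with its origin at x = -14, y = 0, z = 14 mm, axes along the mould's. Dowels at the corners rise 6.5 mm above its top. Lift the holder straight up.
- mould_top: Upper half of the mould, lying loose, slotted face up, beside the work: aluminium block 64 x 80 x 72 mm, 0.9 kg; origin at the centre of its underside. Leave it alone.
- shelf: Low white shelf fixed to the bench, 188 mm wide (y), board top 75 mm above the bench. Origin: on the bench under the middle of the rail lip's front face; x points into the shelf. The aluminium label rail along its front has three bays at y = -62, 0 and 62 mm: two hold label holders, one (any) is empty. Bottles stand 100 mm or more behind the lip's front, tops at most 155 mm above the bench.
- bay_open: The empty bay, 62 mm wide. Origin: its middle, at the lip's front face (x = 0) and channel floor (z = 0, 59 mm above the bench); x points in under the lip, y along the rail. Channel 9.5 mm high, 46 mm wide, 36 mm deep, mouth flared; lip's top at z = 16 mm, with a lock screw head 5 mm high at x = 18, y = -25.5 mm. Home: label_holder origin at x = -4, y 0 +-3, z 0 to 3.5 mm, axes along the bay's.
- bay_mouth (a point): Middle of the empty bay's mouth: at the lip's front face, 1 mm above the channel floor; axes as bay_open. Come in level from the front (along x), the foot's underside about 1.5 mm above the channel floor. The two pins together push back 5 N when first met and 11 N at home; a 60 N grip on the plate holds against that.
- pin_left (a joint): Left (+y) spring pin hidden in the empty bay, 12 mm off the bay's middle: 0 = free, nose 20 mm behind the lip front; grows (m) as the holder's foot pushes it in, 0.008 when the holder is home. Push 2.5 N to start, 5.3 N when home.
- pin_right (a joint): Right (-y) spring pin, the same at the other side. With friction, a steady push of about 20 N on the holder keeps both pins fully in and the plate flush.
- dropper_3: White dropper bottle, 25 mm wide, 77 mm tall, loose on the shelf. Leave it standing.
- dropper_5: Dropper bottle with a black cap, 25 mm wide, 73 mm tall, loose on the shelf. Leave it standing.
- vial_amber: Small capped vial, 24 mm wide, 48 mm tall, loose on the shelf. Leave it standing.
- vial_open: Small open glass vial, 19 mm wide, 41 mm tall, loose on the shelf. Leave it standing.

How it is judged (in metres and radians):
On the way, in this order (a step that is already met when the one before it is completed fails the run):
1. the label holder is gripped and lifted clear of the mould, upright (z of label_holder in the frame of mould above 0.04 m and angle between label_holder's own z axis and vertical below 0.5 rad and contact force between the fingers and label_holder above 2 N), for 0.2 s.
2. its foot has entered the channel under the lip of the empty bay (x of label_holder in the frame of bay_open above -0.026 m and z of label_holder in the frame of bay_open between -0.003 and 0.006 m and angle between the x axis of label_holder and the x axis of bay_open, either way round below 0.3 rad and y of label_holder in the frame of bay_open between -0.012 and 0.012 m), for 0.05 s.
At the end, for the whole second after the job is handed in: The gripper still holds the label holder, at rest, with its foot in the channel of the empty bay: plate flush with the lip within 2 mm, square within 0.1 rad, within 5 mm of the bay's middle, both spring pins pushed in at least 6 of 8 mm, and the holder pressing on the bay with more than 6 N (x of label_holder in the frame of bay_open above -0.006 m and y of label_holder in the frame of bay_open between -0.005 and 0.005 m and z of label_holder in the frame of bay_open between -0.002 and 0.006 m and angle between the x axis of label_holder and the x axis of bay_open, either way round below 0.1 rad and value of joint each of pin_left, pin_right above 0.006 m and contact force between label_holder and bay_open above 6 N and contact force between the fingers and label_holder above 4 N and linear speed of label_holder below 0.02 m/s); the arm keeps its last pose, push and grip.
It fails at once if the holder was forced against the rail with more than 80 N (contact force between label_holder and bay_open above 80 N).
It fails at once if the upper mould half was shifted (distance of mould_top from where it was at the start of the episode above 0.02 m).
It fails at once if a bottle on the shelf was shifted or knocked over (distance of any of dropper_3, dropper_5, vial_amber, vial_open from where it was at the start of the episode above 0.02 m).
It also fails if it takes over 45 s, if anything falls off the work surface, if the arm or the gripper's body presses on something with over 40 N, if the wrist force passes 120 N, or if a joint passes its speed limit or range.

## Working session

There is one attempt and no reset: what is moved stays moved. The work goes in short steps, Python scripts to look and compute and a tool call to move; the robot and the scene stay as the last step left them, time stands still between calls to the robot, and variables do not carry over. Pictures are saved under pics/ and viewed, at most 11 in all, crops included, and the job is handed in when it is done.

Besides the shell and the picture viewer there is one more tool, called after "Call:" by a JSON object that holds its "method" and its "body", one argument or row to a line. move_arm: Moves the arm, as the interface text tells. Its arguments: {"type":"object","properties":{"rows":{"type":"array","items":{"type":"array","items":{"type":"number"}}}},"required":["rows"]}

```bash
mkdir -p pics; cat > h.py <<'E'
import numpy as np, cv2
from scipy.spatial.transform import Rotation as R
from workcell import get_obs, optics, close_job, spotter, ctrl
def cam(n):
    c=optics.calibration(n); K=np.array(c["camera_matrix"]);o=np.array(c["orientation"],float)
    M=R.from_rotvec(o).as_matrix() if o.size==3 else o.reshape(3,3)
    return K,np.array(c["xyz"],float),M
def ray(n,p,z,C=None):
    K,t,M=C or cam(n); d=M@np.linalg.solve(K,[p[0],p[1],1]); return t+d*(z-t[2])/d[2]
def proj(n,X,C=None):
    K,t,M=C or cam(n); q=(np.atleast_2d(X)-t)@M@K.T; return q[:,:2]/q[:,2:]
E
python3 - <<'E'
from h import *
for n in ["scene","side","wrist"]:
    im=optics.get_image(n); cv2.imwrite(f"pics/{n}0.png",im)
    K,t,M=cam(n); print(n,t.round(),M.round(2).tolist(),K[0,0])
    for l,z in [("label_holder",60),("mould",26),("mould_top",72),("bay_open",75),("shelf",75)]:
        for f in spotter.find_in(n,l)[:3]: print(l,np.round(f["point"]),round(f["conf"],2),ray(n,f["point"],z).round())
s=get_obs(); print(s["ee_pos"],s["orientation"],s["t"],R.from_rotvec(s["orientation"]).as_matrix().round(2))
E
```

```text
scene [-172.  699.  432.] [[-0.5, -0.36, 0.79], [-0.87, 0.18, -0.46], [0.03, -0.91, -0.4]] 445.13459063142136
label_holder [388. 208.] 0.94 [438. 182.  60.]
mould [378. 224.] 0.8 [441. 199.  26.]
mould [390. 209.] 0.25 [487. 135.  26.]
mould_top [374. 259.] 0.64 [284. 330.  72.]
mould_top [389. 209.] 0.48 [413. 200.  72.]
mould_top [294. 193.] 0.47 [559. 327.  72.]
bay_open [293. 194.] 0.59 [548. 335.  75.]
shelf [217. 211.] 0.57 [542. 491.  75.]
side [529. 979. 551.] [[-1.0, 0.01, -0.05], [0.04, 0.58, -0.81], [0.02, -0.82, -0.58]] 389.7284092931513
label_holder [332. 186.] 0.89 [443. 201.  60.]
mould [322. 198.] 0.93 [466. 201.  26.]
mould_top [378. 215.] 0.83 [357. 334.  72.]
bay_open [273. 216.] 0.9 [575. 338.  75.]
shelf [258. 271.] 0.88 [593. 497.  75.]
wrist [625.  66. 385.] [[1.0, 0.0, -0.0], [0.0, -0.97, -0.24], [-0.0, 0.24, -0.97]] 296.46080231959274
label_holder [150.  22.] 0.75 [458. 165.  60.]
mould [178.  48.] 0.91 [469. 149.  26.]
[6.24996172e+02 4.18286747e-02 2.22678006e+02] [2.22139888e+00 2.22147764e+00 6.17811253e-06] 0.9 [[-0.  1.  0.]
 [ 1.  0. -0.]
 [-0.  0. -1.]]
```

View pics/scene0.png

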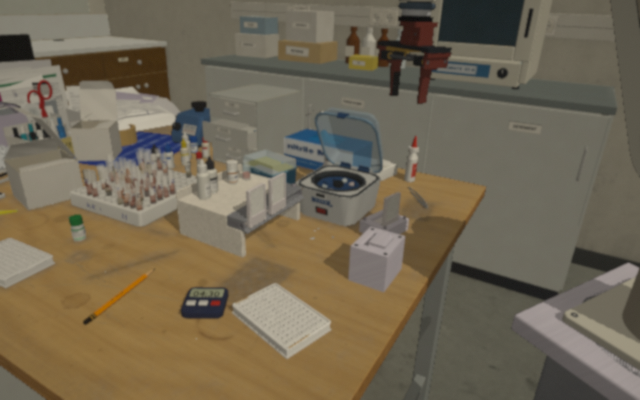

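View pics/side0.png

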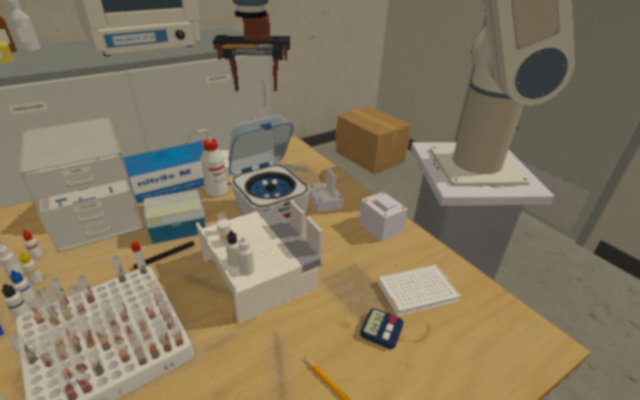

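The scene picture shows the holder in its mould at (388,208), the upper half at (376,258), and the shelf at (240,210) with two filled bays at (257,205) and (278,190). The side picture shows the holders at (298,222) and (315,238), and the holder to lift at (332,186). Next, a wrist view from above.

Call:
{"method": "move_arm", "body": {
  "rows": [
    [0,0,-6,0,100],
    [0,0,-6,0,100],
    [4,-2,0,0,100],
    [5,-2,0,0,100],
    [5,-2,0,0,100],
    [5,-2,0,0,100],
    [5,-2,0,0,100],
    [5,-1,0,0,100],
    [0,0,0,0,100],
    [0,0,0,0,100]
  ]
}}

```text
t: 2.15
ee_pos: [514.9, 289.7, 342.5]
orientation: [2.221, 2.222, -0.001]
ft_force: [-0.2, 0.1, 0.7]
width: 87.6
grasp_force: 0.0
```

```bash
python3 - <<'E'
from h import *
n="wrist"; im=optics.get_image(n); C=cam(n); cv2.imwrite("pics/w1.png",im); np.savez("c1.npz",K=C[0],t=C[1],M=C[2])
for l,z in [("label_holder",70),("mould",20),("mould_top",72),("bay_open",75),("shelf",75),("dropper_3",140),("dropper_5",140),("vial_amber",120),("vial_open",110)]:
    for f in spotter.find_in(n,l)[:3]: print(l,np.round(f["point"]),round(f["conf"],2),ray(n,f["point"],z,C).round())
s=get_obs(); print(s["ee_pos"],s["ft_force"],s["t"],s["width"])
E
```

```text
label_holder [278. 237.] 0.83 [450. 187.  70.]
mould [293. 222.] 0.61 [470. 194.  20.]
mould [360. 141.] 0.23 [580. 331.  20.]
mould_top [202. 173.] 0.7 [342. 288.  72.]
bay_open [360. 144.] 0.88 [573. 330.  75.]
shelf [388.  71.] 0.75 [608. 426.  75.]
shelf [400.  12.] 0.37 [620. 498.  75.]
dropper_3 [400.  11.] 0.81 [604. 477. 140.]
dropper_3 [418.  27.] 0.76 [624. 461. 140.]
dropper_5 [400.  11.] 0.81 [604. 477. 140.]
dropper_5 [418.  27.] 0.76 [624. 461. 140.]
vial_amber [432.  73.] 0.87 [652. 417. 120.]
[515.1573961  289.67835422 342.72118244] [-0.10046496  0.40445987  0.12846097] 2.65 87.95333607098718
```

View pics/w1.png

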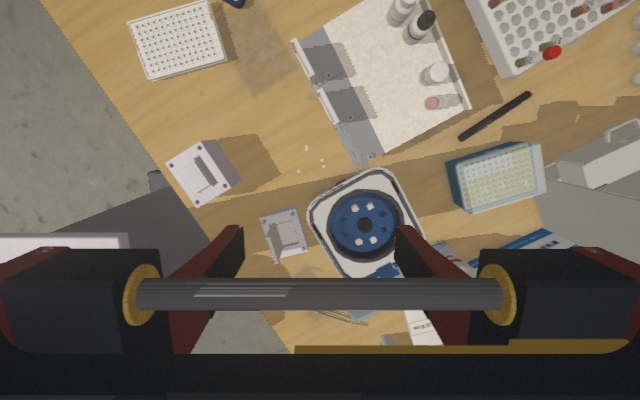

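The wrist view shows the mould at (285,235), the upper half at (203,172), the rail running from (293,40) to (370,160), with its lower bay at (358,140) empty (the -y end), and the centrifuge at (365,225) close to the mould. I'll enlarge both places.

```bash
python3 - <<'E'
from h import *
im=cv2.imread("pics/w1.png")
a=cv2.resize(im[195:275,250:320],None,fx=7,fy=7,interpolation=cv2.INTER_CUBIC)[:560]
b=cv2.resize(im[25:185,285:395],None,fx=3.5,fy=3.5,interpolation=cv2.INTER_CUBIC)[:,:305]
h=560; b=cv2.resize(im[25:185,285:395],(300,436)); o=np.zeros((560,790,3),np.uint8); o[:,:490]=a; o[:436,490:]=b
cv2.imwrite("pics/w1c.png",o)
E
```

```text
(no output)
```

View pics/w1c.png

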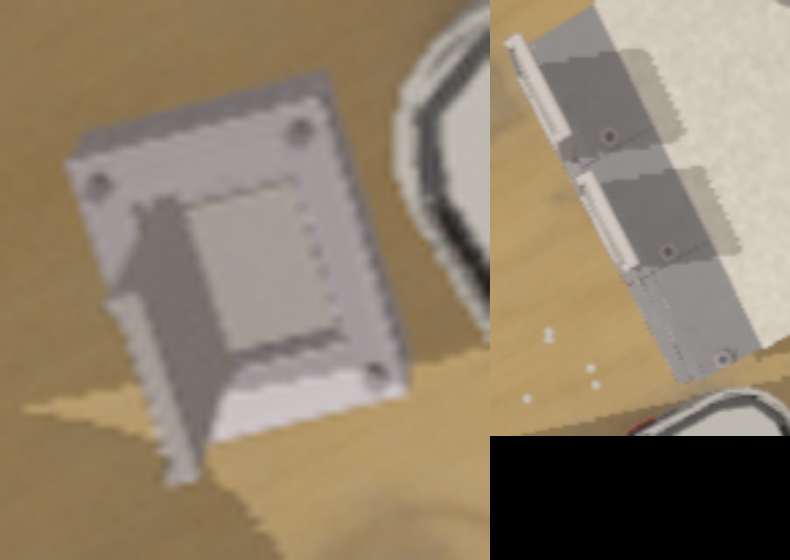

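```bash
python3 - <<'E'
from h import *
c=np.load("c1.npz"); C=(c["K"],c["t"],c["M"])
m=[ray("",p,26,C) for p in [(260,217.9),(296.4,208.6),(308.3,251.1)]]
print([x.round(1) for x in m],np.linalg.norm(m[1]-m[0]),np.linalg.norm(m[2]-m[1]))
ctr=(m[0]+m[2])/2; 
d1=(m[1]-m[0]);d2=m[1]-m[2]; print("mould ctr",ctr,"yaw",np.degrees([np.arctan2(d1[1],d1[0]),np.arctan2(-d2[0],d2[1])]))
p=[ray("",(250+a/7,195+b/7),84,C) for a,b in [(125,297),(182,483)]]; d=p[0]-p[1]
print("plate top",np.mean(p,0),np.linalg.norm(d),np.degrees(np.arctan2(-d[0],d[1])))
s=[ray("",(285+(a-490)/2.727,25+b/2.727),80,C) for a,b in [(609,136),(668,252),(723,358)]]
d=s[0]-s[2]; yaw=np.arctan2(-d[0],d[1]); print("screws",[x.round(1) for x in s],np.linalg.norm(d),np.degrees(yaw))
ex=np.array([np.cos(yaw),np.sin(yaw),0]);ey=np.array([-ex[1],ex[0],0])
print("bay",s[2]-18*ex+25.5*ey)
E
```

```text
[array([414.8, 204. ,  26. ]), array([476.7, 220.4,  26. ]), array([496. , 143.5,  26. ])] 64.02201933633137 79.25763686589302
mould ctr [455.42962565 173.75853503  26.        ] yaw [14.78687958 14.07704502]
plate top [442.72622499 169.51478183  84.        ] 45.11929355757343 13.790838423491515
screws [array([527.6, 421.2,  80. ]), array([557.9, 366.4,  80. ]), array([588.1, 313. ,  80. ])] 123.87490297783532 29.188596020768628
bay [559.90392897 326.50571561  80.        ]
```

Mould, plate and rail sizes all agree with the given dimensions. I still need the centrifuge's height next to the mould.

```bash
python3 - <<'E'
from h import *
c=np.load("c1.npz"); W=(c["K"],c["t"],c["M"]); S=cam("scene"); D=cam("side")
def tri(A,p,B,q):
    def P(C): return C[0]@np.c_[C[2].T,-C[2].T@C[1]]
    x=cv2.triangulatePoints(P(A),P(B),np.array(p,float),np.array(q,float)).ravel(); return (x[:3]/x[3]).round()
print("lidTL",tri(S,(316,113),D,(291,119)),"lidTR",tri(S,(378,118),D,(291,119)), tri(S,(316,113),D,(232,126)))
print("rim left corner W-D",tri(W,(309,203),D,(304,187)),"rim front W-S",tri(W,(309,203),S,(343,196)))
for z in (70,90,110): print(z,ray("",(309,205),z,W).round(),ray("",(345,275),z,W).round(),ray("",(318,240),z,W).round())
o=np.hstack([cv2.resize(cv2.imread("pics/scene0.png")[90:250,270:430],(400,400)),cv2.resize(cv2.imread("pics/side0.png")[100:260,220:380],(400,400))]); cv2.imwrite("pics/cc.png",o)
E
```

```text
lidTL [536. 290. 248.] lidTR [537. 149. 209.] [659. 220. 209.]
rim left corner W-D [506. 246.  85.] rim front W-S [501. 245.  73.]
70 [500. 238.  70.] [557. 121.  70.] [513. 182.  70.]
90 [500. 244.  90.] [555. 132.  90.] [513. 190.  90.]
110 [501. 249. 110.] [553. 143. 110.] [513. 198. 110.]
```

View pics/cc.png

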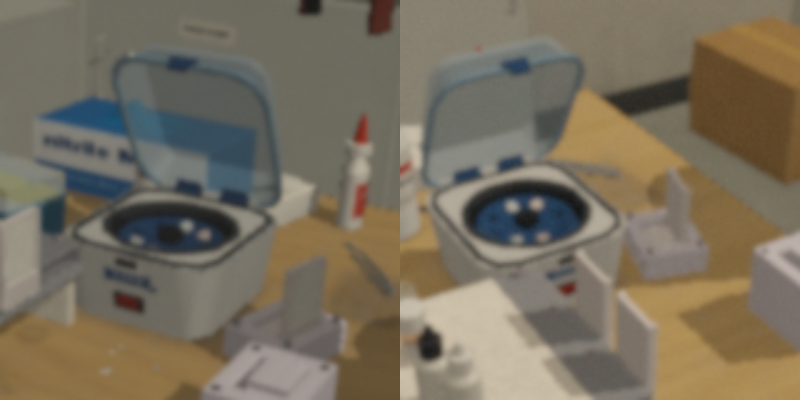

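```bash
python3 - <<'E'
from h import *
S=cam("scene"); D=cam("side")
P=lambda C: C[0]@np.c_[C[2].T,-C[2].T@C[1]]
for n,p,q in [("RT",(270,80),(581,65)),("RB",(277,205),(549,155)),("LT",(115,65),(430,75)),("LB",(140,180),(428,182)),("latch",(182,64),(516,66)),("hingeR",(235,198),(510,162)),("hingeL",(188,187),(467,173))]:
    p=np.array([270+p[0]/2.5,90+p[1]/2.5]);q=np.array([220+(q[0]-400)/2.5,100+q[1]/2.5])
    x=cv2.triangulatePoints(P(S),P(D),p,q).ravel(); x=x[:3]/x[3]
    print(n,x.round(),(proj("",x,S)[0]-p).round(1),(proj("",x,D)[0]-q).round(1))
E
```

```text
RT [534. 152. 199.] [-1.3  3. ] [ 0.  -3.9]
RB [568. 104.  75.] [-0.5  1. ] [-0.1 -1.3]
LT [660. 220. 201.] [ 1.  -2.7] [0.1 3.9]
LB [679. 180.  79.] [ 0.6 -1.2] [0.1 1.7]
latch [589. 199. 210.] [-0.1  0.3] [-0.  -0.3]
hingeR [606. 122.  73.] [-0.   0.1] [-0.  -0.1]
hingeL [646. 148.  75.] [ 0. -0.] [0. 0.]
```

The lid leans over near the mould: its latch is at (589,199,210) and the nearest top corner at about (533,158,200). The mould-side body corner would come close to it. I'll approach about 12 mm off towards -x, grip 6 mm off-centre, and open the gripper only partly.

Call:
{"method": "move_arm", "body": {
  "rows": [
    [-4,-2.9,0,0,60],
    [-4,-2.9,0,0,60],
    [-3.7,-2.8,0,0,60],
    [0,0,4,-7,60],
    [0,0,5.2,-7.3,60],
    [0,0,5.5,0,60],
    [0,0,5.5,0,60],
    [0,0,0,0,60],
    [0,0,0,0,60]
  ]
}}

```text
t: 3.78
ee_pos: [430.1, 173.4, 142.2]
orientation: [1.927, 2.48, 0.002]
ft_force: [1.0, 1.0, 0.7]
width: 53.0
grasp_force: 0.0
```

```bash
python3 - <<'E'
from h import *
n="wrist"; s=get_obs(); im=optics.get_image(n); C=cam(n); np.savez("c2.npz",K=C[0],t=C[1],M=C[2])
print(s["ee_pos"],s["ft_force"],s["t"],s["width"]); T=R.from_rotvec(s["orientation"]).as_matrix(); print(T.round(3).tolist())
y=np.radians(14.3); u=np.array([np.cos(y),np.sin(y)]);v=np.array([-u[1],u[0]]); o=np.array([442.3,170])
P=[[*(o+a*u+b*v),84] for a,b in [(-4,-23),(4,-23),(4,23),(-4,23)]]
m=o+14*u; Q=[[*(m+a*u+b*v),26] for a,b in [(-32,-40),(32,-40),(32,40),(-32,40)]]
for k,col in ((P,(0,0,255)),(Q,(0,255,0))): cv2.polylines(im,[proj(n,np.array(k),C).round().astype(int)],True,col,1)
cv2.imwrite("pics/w2.png",im)
E
```

```text
[430.07840837 173.42075838 142.18217304] [1.01196612 1.03188557 0.68732376] 3.775 52.98302879012284
[[-0.247, 0.969, 0.002], [0.969, 0.247, 0.001], [0.0, 0.002, -1.0]]
```

View pics/w2.png

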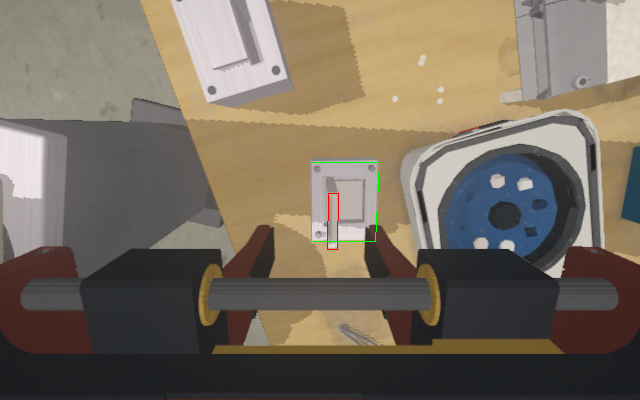

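The overlay matches both the mould (310–380, 160–242) and the plate top (333,220). Descend, move in and close.

Call:
{"method": "move_arm", "body": {
  "rows": [
    [0,0,4,0,60],
    [0,0,4,0,60],
    [0,0,1.9,0,60],
    [0,1.1,0,0,60],
    [0,0,0,0,60],
    [0,0,0,0,60],
    [0,0,0,0,0],
    [0,0,0,0,0],
    [0,0,0,0,0],
    [0,0,0,0,0]
  ]
}}

```text
t: 5.08
ee_pos: [439.6, 175.7, 41.6]
orientation: [-1.928, -2.481, 0.0]
ft_force: [-0.4, -1.0, -0.2]
width: 16.0
grasp_force: 0.0
```

Call:
{"method": "move_arm", "body": {
  "rows": [
    [0,0,0,0,0],
    [0,0,0,0,0]
  ]
}}

```text
t: 5.32
ee_pos: [439.6, 175.7, 41.6]
orientation: [-1.928, -2.481, 0.0]
ft_force: [0.1, 0.3, -0.2]
width: 8.0
grasp_force: 30.0
```

Gripped on 8 mm with 30 N. Lift.

Call:
{"method": "move_arm", "body": {
  "rows": [
    [0,0,-0.5,0,0],
    [0,0,-1,0,0],
    [0,0,-1.2,0,0],
    [0,0,-0.8,0,0],
    [0,-1.5,0,0,0],
    [0,-2.5,0,0,0],
    [0,0,-4,0,0],
    [0,0,-5,0,0],
    [0,0,0,0,0],
    [0,0,0,0,0]
  ]
}}

```text
t: 6.58
ee_pos: [399.7, 165.5, 166.1]
orientation: [-1.927, -2.48, 0.001]
ft_force: [0.2, -0.7, -0.5]
width: 7.8
grasp_force: 30.0
```

```bash
python3 - <<'E'
from h import *
n="wrist"; s=get_obs(); im=optics.get_image(n); C=cam(n); np.savez("c3.npz",K=C[0],t=C[1],M=C[2]); cv2.imwrite("pics/w3raw.png",im)
p=s["ee_pos"]; T=R.from_rotvec(s["orientation"]).as_matrix(); u=T[:,1]; v=-T[:,0]; v=T[:,0]
print(p,s["width"],s["grasp_force"],s["ft_force"],s["t"],np.degrees(np.arctan2(u[1],u[0])))
y=np.radians(29.2); bx=np.array([np.cos(y),np.sin(y),0]);by=np.array([-bx[1],bx[0],0]);b=np.array([559.9,326.5,59])
L=[b+16*np.array([0,0,1])+a*bx+c*by for a,c in [(0,-31),(0,31),(36,31),(36,-31)]]
cv2.polylines(im,[proj(n,np.array(L),C).round().astype(int)],True,(0,255,0),1)
for yy in (0,62,124):
  cv2.circle(im,tuple(proj(n,b+21*np.array([0,0,1])+18*bx+(yy-25.5)*by,C)[0].round().astype(int)),3,(0,0,255),1)
# held holder plate outline, assuming offset v -6, underside 46.6 below grasp
g=p-19*T[:,2]; o=g-6*v-[0,0,46.6]
P=[o+a*u+c*v+[0,0,70] for a,c in [(-4,-23),(4,-23),(4,23),(-4,23)]]
F=[o+a*u+c*v+[0,0,6] for a,c in [(4,-20),(32,-20),(32,20),(4,20)]]
for k in (P,F): cv2.polylines(im,[proj(n,np.array(k),C).round().astype(int)],True,(0,0,255),1)
cv2.imwrite("pics/w3.png",im)
E
```

```text
[399.72984271 165.48441943 166.06425616] 7.772991468508107 29.9994358420372 [ 0.23900576 -0.72769098 -0.45952053] 6.575 14.302298594624983
```

View pics/w3.png

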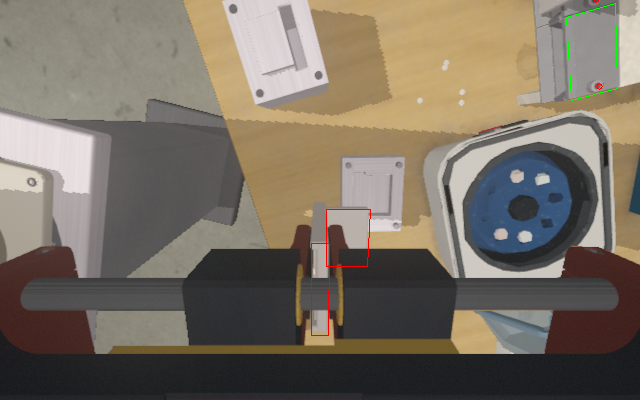

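The holder hangs upright as modelled (foot at (348,237)), and the rail's screw marks fall on the screws. Now move to in front of the bay.

Call:
{"method": "move_arm", "body": {
  "rows": [
    [1.7,2.4,0,0,0],
    [3,3.7,0,0,0],
    [3,3.7,0,0,0],
    [3,3.7,0,0,0],
    [0,0,0,-7.5,0],
    [0,0,0,-7.4,0],
    [0,0,2.6,0,0],
    [0,0,2,0,0],
    [0,0,0,0,0],
    [0,0,0,0,0]
  ]
}}

```text
t: 7.88
ee_pos: [505.0, 302.7, 120.1]
orientation: [-1.589, -2.709, 0.002]
ft_force: [0.4, 0.2, -0.6]
width: 7.9
grasp_force: 30.0
```

```bash
cat > look.py <<'E'
from h import *
import sys
n="wrist"; s=get_obs(); im=optics.get_image(n); C=cam(n); cv2.imwrite("pics/%s_raw.png"%sys.argv[1],im)
p=s["ee_pos"]; T=R.from_rotvec(s["orientation"]).as_matrix(); u=T[:,1]; v=T[:,0]
print(p,s["width"],s["ft_force"],s["t"],np.degrees(np.arctan2(u[1],u[0])))
y=np.radians(29.2); bx=np.array([np.cos(y),np.sin(y),0]);by=np.array([-bx[1],bx[0],0]);b=np.array([559.9,326.5,59])
o=p-6.2*v-[0,0,27.6]; d=o-b; print("holder in bay",d@bx,d@by,d[2])
Z=np.array([0,0,1])
L=[b+16*Z+a*bx+c*by for a,c in [(0,-31),(0,31),(36,31),(36,-31)]]
cv2.polylines(im,[proj(n,np.array(L),C).round().astype(int)],True,(0,255,0),1)
for yy in (0,62,124): cv2.circle(im,tuple(proj(n,b+21*Z+18*bx+(yy-25.5)*by,C)[0].round().astype(int)),3,(0,0,255),1)
F=[o+a*u+c*v+6*Z for a,c in [(4,-20),(32,-20),(32,20),(4,20)]]
cv2.polylines(im,[proj(n,np.array(F),C).round().astype(int)],True,(255,0,0),1)
q=proj(n,b+16*Z,C)[0].astype(int); x0=int(np.clip(q[0]-160,0,320)); y0=int(np.clip(q[1]-120,0,160))
print("crop",x0,y0); cv2.imwrite("pics/%s.png"%sys.argv[1],cv2.resize(im[y0:y0+240,x0:x0+320],(800,600),interpolation=cv2.INTER_CUBIC))
E
python3 look.py w4
```

```text
[504.98233498 302.71695605 120.08757916] 7.883749702067831 [ 0.42406944  0.22139814 -0.60363805] 7.875 29.197954012703057
holder in bay -59.541851329577206 -0.16863078659244365 33.48758932923411
crop 239 106
```

View pics/w4.png

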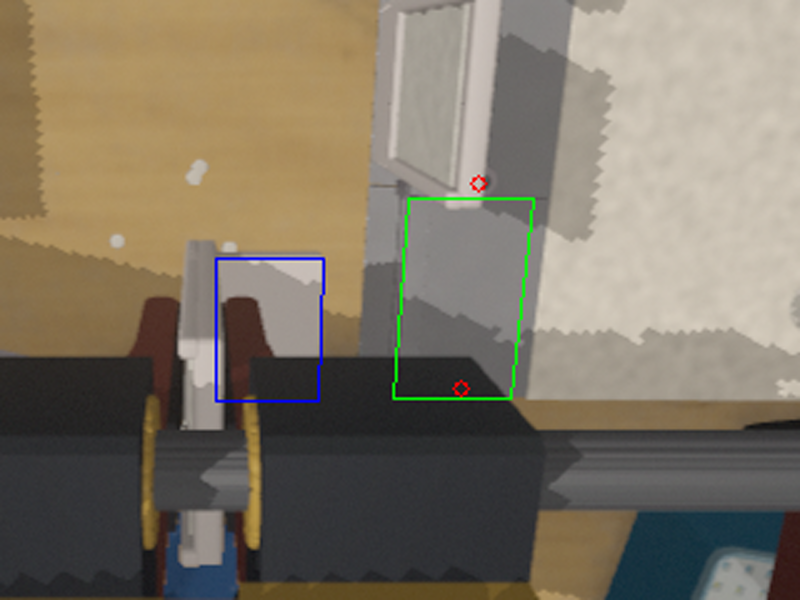

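The foot outline matches (214–324, 257) and so does the lip edge (403,198), within about 1 mm. Lower to insertion height.

Call:
{"method": "move_arm", "body": {
  "rows": [
    [0,0,1.6,0,0],
    [0,0,1.6,0,0],
    [0,0,0,0,0],
    [0,0,0,0,0]
  ]
}}

```text
t: 8.43
ee_pos: [505.2, 302.9, 88.5]
orientation: [-1.59, -2.71, 0.001]
ft_force: [-0.2, -0.4, -0.6]
width: 7.9
grasp_force: 30.0
```

```bash
python3 look.py w5; python3 - <<'E'
from h import *
for n in("side",):
    im=optics.get_image(n); cv2.imwrite("pics/s5.png",cv2.resize(im[150:300,200:400],(800,600),interpolation=cv2.INTER_CUBIC))
E
```

```text
[505.24890848 302.88426255  88.45740355] 7.86509818150115 [-0.22980895 -0.35424392 -0.59154576] 8.425 29.200623381572395
holder in bay -59.22724249574776 -0.15263570877984114 1.8574008689018697
crop 252 122
```

View pics/w5.png

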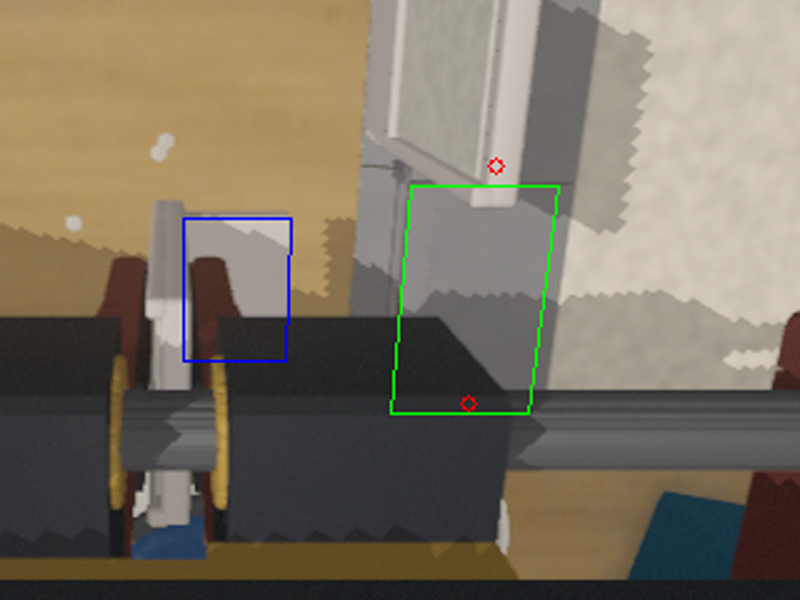

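Aligned within about 1 mm, underside 1.9 mm above the channel floor. Go in level, in stages.

Call:
{"method": "move_arm", "body": {
  "rows": [
    [0,1,0,0,0],
    [0,1,0,0,0],
    [0,0.7,0,0,0],
    [0,0.7,0,0,0],
    [0,0,0,0,0]
  ]
}}

```text
t: 9.15
ee_pos: [535.4, 319.8, 88.6]
orientation: [1.59, 2.71, 0.0]
ft_force: [0.0, -0.3, -1.5]
width: 7.8
grasp_force: 30.0
```

Call:
{"method": "move_arm", "body": {
  "rows": [
    [0,0.4,0,0,0],
    [0,0.4,0,0,0],
    [0,0.3,0,0,0],
    [0,0,0,0,0]
  ]
}}

```text
t: 9.65
ee_pos: [544.8, 325.0, 88.7]
orientation: [1.59, 2.71, 0.0]
ft_force: [-0.3, 0.1, 0.0]
width: 7.9
grasp_force: 30.0
```

Call:
{"method": "move_arm", "body": {
  "rows": [
    [0,0.2,0,0,0],
    [0,0.2,0,0,0],
    [0,0.1,0,0,0],
    [0,0,0,0,0]
  ]
}}

```text
t: 10.15
ee_pos: [547.5, 326.5, 88.3]
orientation: [-1.589, -2.708, 0.005]
ft_force: [-5.7, -2.8, 1.7]
width: 7.6
grasp_force: 30.0
```

Call:
{"method": "move_arm", "body": {
  "rows": [
    [0,0.2,0,0,0],
    [0,0.1,0,0,0],
    [0,0,0,0,0]
  ]
}}

```text
t: 10.52
ee_pos: [549.5, 327.6, 88.1]
orientation: [-1.589, -2.707, 0.007]
ft_force: [-6.4, -3.9, 2.5]
width: 8.2
grasp_force: 30.0
```

Call:
{"method": "move_arm", "body": {
  "rows": [
    [0,0.2,0,0,0],
    [0,0.1,0,0,0],
    [0,0,0,0,0]
  ]
}}

```text
t: 10.9
ee_pos: [551.6, 328.7, 87.8]
orientation: [-1.588, -2.707, 0.009]
ft_force: [-7.1, -4.3, 3.6]
width: 7.8
grasp_force: 30.0
```

Call:
{"method": "move_arm", "body": {
  "rows": [
    [0,0.1,0,0,0],
    [0,0.1,0,0,0],
    [0,0,0,0,0]
  ]
}}

```text
t: 11.28
ee_pos: [552.9, 329.5, 87.7]
orientation: [-1.588, -2.706, 0.01]
ft_force: [-9.0, -4.8, 2.7]
width: 8.1
grasp_force: 30.0
```

Call:
{"method": "move_arm", "body": {
  "rows": [
    [0,0.1,0,0,0],
    [0,0,0,0,0]
  ]
}}

```text
t: 11.52
ee_pos: [553.3, 329.7, 87.4]
orientation: [-1.588, -2.706, 0.012]
ft_force: [-8.7, -5.3, 3.2]
width: 7.7
grasp_force: 30.0
```

Call:
{"method": "move_arm", "body": {
  "rows": [
    [0,0.1,0,0,0],
    [0,0,0,0,0]
  ]
}}

```text
t: 11.78
ee_pos: [553.3, 329.7, 87.2]
orientation: [-1.587, -2.705, 0.015]
ft_force: [-11.1, -5.8, 4.5]
width: 8.2
grasp_force: 30.0
```

Call:
{"method": "move_arm", "body": {
  "rows": [
    [0,0.1,0,0,0],
    [0,0.1,0,0,0],
    [0,0,0,0,0]
  ]
}}

```text
t: 12.15
ee_pos: [553.4, 329.8, 87.1]
orientation: [-1.586, -2.703, 0.02]
ft_force: [-16.4, -10.0, 8.6]
width: 8.2
grasp_force: 30.0
```

Call:
{"method": "move_arm", "body": {
  "rows": [
    [0,0.1,0,0,0],
    [0,0.1,0,0,0],
    [0,0,0,0,0]
  ]
}}

```text
t: 12.52
ee_pos: [553.5, 329.8, 87.2]
orientation: [-1.585, -2.701, 0.025]
ft_force: [-23.6, -12.3, 15.6]
width: 7.7
grasp_force: 30.0
```

It has stalled at the expected depth with a stiff rise in force, so it is seated. Ease 1 mm back and check.

Call:
{"method": "move_arm", "body": {
  "rows": [
    [0,-0.1,0,0,0],
    [0,0,0,0,0],
    [0,0,0,0,0],
    [0,0,0,0,0]
  ]
}}

```text
t: 13.02
ee_pos: [553.5, 329.8, 87.1]
orientation: [-1.586, -2.702, 0.023]
ft_force: [-20.2, -9.5, 11.8]
width: 7.9
grasp_force: 30.0
```

```bash
python3 look.py w6; python3 -c "
import cv2
from h import *
im=optics.get_image('side'); a=cv2.resize(im[150:300,200:350],(400,400),interpolation=2)
b=cv2.resize(optics.get_image('scene')[140:260,220:340],(400,400),interpolation=2)
w=cv2.resize(cv2.imread('pics/w6.png'),(266,200)); cv2.imwrite('pics/f6.png',np.hstack([a,b]))"
```

```text
[553.47188005 329.80281015  87.10047524] 7.9109652372872326 [-20.23883993  -9.46983883  11.77014071] 13.025 29.186327781125964
holder in bay -4.001408497219271 -0.18088348434383134 0.501133268447866
crop 166 123
```

View pics/w6.png

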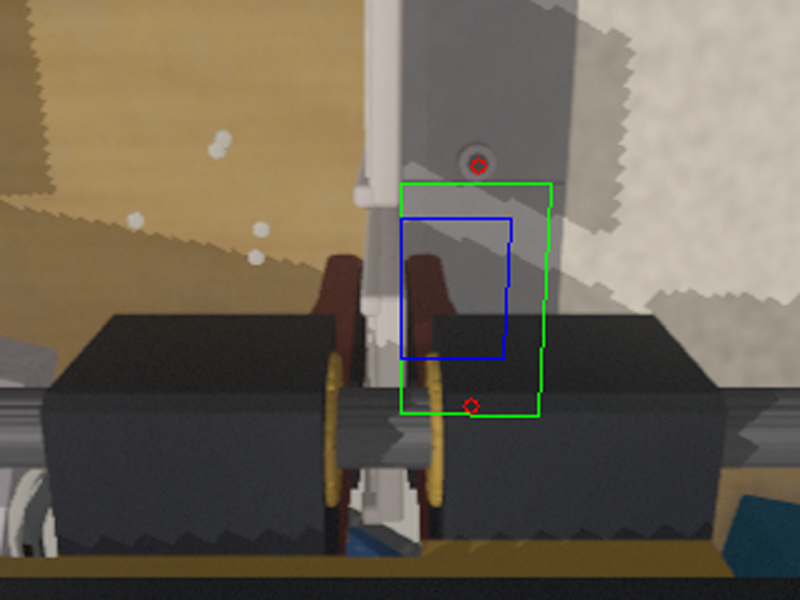

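View pics/f6.png

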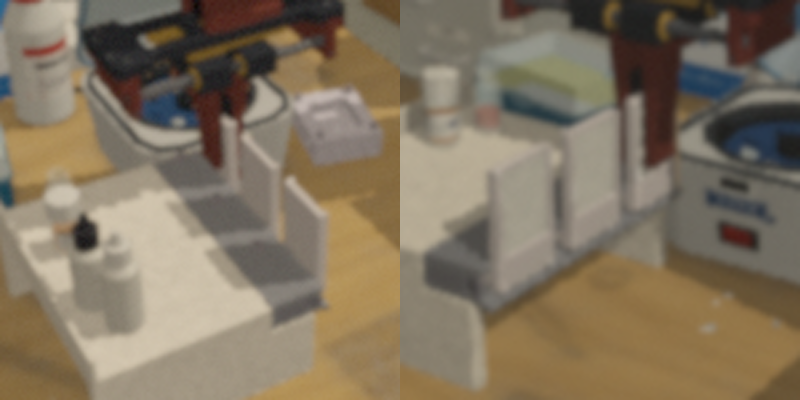

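The plate lines up with the neighbouring holders (wrist crop x≈380–400), the depth is -4.0 mm in the bay frame, the push is 22 N, and the bottles are still standing.

```bash
python3 -c "
from workcell import close_job
print(close_job())"
```

```text
the job is handed in; nothing more can be done
None
```

The label holder is pressed home in the empty bay, flush and square by my measurements, still gripped at 30 N with a push of about 22 N, and the job is handed in; the hand-in returned no verdict.

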